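# Empty the stopper tray into the wash tub and hold it up level

## Robot

A 6-joint arm with a two-finger parallel gripper is mounted at the origin on the work surface. World frame = base frame: x ahead of the robot, y to its left, z up, the work surface at z = 0. Lengths are in m, angles in degrees, forces in N, time in s.
With the tool pointing down it reaches from about 0.325 to 0.775 m from the base axis. Payload 5.5 kg.
Tool frame: the origin (TCP) lies at the centre of the arm's flange, where the gripper is bolted on; the fingertips stand 182 mm ahead of it and the grasp point (between the pads) lies 163 mm ahead of it; z points along the fingers, y is the direction in which the jaws open and shut (so a half turn about z gives the same grasp; the last joint's range is limited). The gripper opens to 88 mm and grips with 3 to 60 N. Pads are 20 mm wide; open, the fingers measure 115 mm over their backs; the gripper's body (75 mm by 178 mm) begins 61 mm behind the grasp point.
Start: joints at [-66.561, 5.22, 70.514, -0, 104.267, -3.249], TCP at [0.269, -0.536, 0.405] pointing down, gripper open.
Joint ranges: [-164.24, 164.24], [-49.07, 125.15], [9.68, 141.18], [-86.29, 266.29], [3.28, 154.24], [-151.56, 151.56]. Speed limits (degrees/s): [147.25, 147.25, 172.46, 180, 180, 180].

## Interface

Orientations are given as [roll, pitch, yaw] about the fixed x, y, z axes, in that order (R = Rz(yaw) Ry(pitch) Rx(roll)).
In Python, from station import r gives the robot as it stands. The module is installed in compiled form; this text tells all that it offers. Calls block until the motion is done:
- r.reach(position, orientation): joint-space move of the TCP to a pose.
- r.servo_line(position, rotation=None, speed=0.15): straight line of the TCP; rotation=None keeps the orientation; speed is the mean speed in m/s.
- r.move_joints(angles): joint-space move.
- r.let_go() and r.grab(squeeze=None): open the fingers fully, or close them until they stop; squeeze is the grip in N (None keeps the last).
- r.wait(seconds).
- r.inverse_kinematics(position, orientation): joint angles nearest the present ones, or None.
- r.sense(): the state.
- r.snapshot(name): name is "scene" or "side" or "wrist"; returns a dict with "frame" (400x640x3 uint8, red, green, blue), "fx", "fy", "cx", "cy" (pixels), "R" (3x3) and "t" (3): a world point X has camera coordinates R X + t. Camera axes: x right, y down, z forward; pixel columns grow to the right and rows downward; lengths in m; the calibration is good to about 2 mm. A picture is of the moment at which its call begins. There is no depth.
A pose or a line that the arm cannot do raises r.IKError and nothing moves.
- r.hand_in(): hands the job in, once; it reports no verdict.
The state is a dict: "clock": time; "joints": joint angles; "joint_vel": joint speeds; "joint_torque": joint torques, N m; "tcp_pos": TCP position; "orientation": TCP orientation; "contact_force": force on the tool from outside, world axes, zero at the start; "torque": the same for the moment, N m; "opening": finger opening in m.
Only numpy, scipy, OpenCV 4.12 (cv2) and the standard library are available. Lean on these libraries where they do the work, as an engineer would, in place of code of your own. Each camera call takes 0.05 s, during which the arm holds its last target. There are 200 camera calls.

## Task

Pick up the small wooden tray by its handle, carry it level with its five black rubber stoppers aboard, and tip them all into the steel wash tub. Then turn the empty tray level again and hold it up, level and still, at least 20 cm above the bench and touching nothing but your gripper, so that I can see that it is clean: finish while holding it, do not put it down. Leave the tub standing where it is and do not disturb the beaker, the book, the brush or the bottle.

Things in the scene. Friction and masses are not known exactly. Their poses are not given: they have to be found in the camera images.
- tray: loose plain wooden tray like a small dustpan, about 0.3 kg, 160 mm long (x), 120 mm wide (y), floor and walls 4 mm thick; walls 30 mm high along both sides and at the -x end. The +x end is open, no lip: the pouring mouth, turned roughly towards the robot at the start. A flat-sided handle bar spans it from side to side. Origin: centre of the underside, z up when level, standing on the bench
- tray_handle (a point): centre of the tray's handle bar, 8 mm behind the tray's centre (x = -0.008) and 75 mm above its underside, right over its centre of mass. The bar is 14 mm thick (tray x), 26 mm high (z, from 62 to 88 mm) and 110 mm long between its posts (tray y). Axes as the tray's
- tray_mouth (a point): middle of the tray's floor edge at the open mouth, 80 mm from the tray's centre along +x, 4 mm above the underside: where the stoppers slide off. Axes as the tray's
- tub: loose open steel wash tub, 0.9 kg, 190 mm (its x) x 160 mm (its y) outside, 90 mm high, walls and floor 5 mm. Origin: centre of the underside, z up. It stands on the bench to one side of the robot's midline and the tray to the other, either way round
- stopper0: one of five alike black rubber stoppers, 28 mm across the foot, 24 mm across the top, 24 mm high, 18 g, standing on its foot in the tray. Origin: centre of the foot, z up through its top. It slides on the tray's floor when that is tilted beyond about 35 degrees
- stopper1: one of five alike black rubber stoppers, 28 mm across the foot, 24 mm across the top, 24 mm high, 18 g, standing on its foot in the tray. Origin: centre of the foot, z up through its top. It slides on the tray's floor when that is tilted beyond about 35 degrees
- stopper2: one of five alike black rubber stoppers, 28 mm across the foot, 24 mm across the top, 24 mm high, 18 g, standing on its foot in the tray. Origin: centre of the foot, z up through its top. It slides on the tray's floor when that is tilted beyond about 35 degrees
- stopper3: one of five alike black rubber stoppers, 28 mm across the foot, 24 mm across the top, 24 mm high, 18 g, standing on its foot in the tray. Origin: centre of the foot, z up through its top. It slides on the tray's floor when that is tilted beyond about 35 degrees
- stopper4: one of five alike black rubber stoppers, 28 mm across the foot, 24 mm across the top, 24 mm high, 18 g, standing on its foot in the tray. Origin: centre of the foot, z up through its top. It slides on the tray's floor when that is tilted beyond about 35 degrees
- beaker: bystander: glass beaker 68 mm across, 85 mm high, at the right of the work. Origin: centre of its underside
- book: bystander: closed leather-bound book 120 x 180 x 30 mm lying flat, beyond the work. Origin: centre of its underside
- brush: bystander: flat brush 200 mm long, 42 mm wide, 20 mm high, lying between tray and tub. Origin: middle of its length, at the underside
- flask: bystander: brown glass bottle 60 mm across, 130 mm high, at the left of the work. Origin: centre of its underside
Things that resemble listed ones, but are neither listed nor needed, are in the scene too. What is shaped like the tray but pink or yellow is not meant.

How it is judged (in metres and radians):
On the way, in this order (a step that is already met when the one before it is completed fails the run):
1. the tray is lifted off the bench in the fingers, level, with all five stoppers in it (height (world z) of tray above 0.04 m and angle between tray's own z axis and vertical below 0.35 rad and contact force between the fingers and tray above 0.5 N and x of stopper0 in the frame of tray between -0.085 and 0.085 m and y of stopper0 in the frame of tray between -0.062 and 0.062 m and z of stopper0 in the frame of tray between -0.01 and 0.04 m and x of stopper1 in the frame of tray between -0.085 and 0.085 m and y of stopper1 in the frame of tray between -0.062 and 0.062 m and z of stopper1 in the frame of tray between -0.01 and 0.04 m and x of stopper2 in the frame of tray between -0.085 and 0.085 m and y of stopper2 in the frame of tray between -0.062 and 0.062 m and z of stopper2 in the frame of tray between -0.01 and 0.04 m and x of stopper3 in the frame of tray between -0.085 and 0.085 m and y of stopper3 in the frame of tray between -0.062 and 0.062 m and z of stopper3 in the frame of tray between -0.01 and 0.04 m and x of stopper4 in the frame of tray between -0.085 and 0.085 m and y of stopper4 in the frame of tray between -0.062 and 0.062 m and z of stopper4 in the frame of tray between -0.01 and 0.04 m), for 0.2 s.
2. all five stoppers are in the tub (x of stopper0 in the frame of tub between -0.093 and 0.093 m and y of stopper0 in the frame of tub between -0.078 and 0.078 m and z of stopper0 in the frame of tub between -0.01 and 0.075 m and x of stopper1 in the frame of tub between -0.093 and 0.093 m and y of stopper1 in the frame of tub between -0.078 and 0.078 m and z of stopper1 in the frame of tub between -0.01 and 0.075 m and x of stopper2 in the frame of tub between -0.093 and 0.093 m and y of stopper2 in the frame of tub between -0.078 and 0.078 m and z of stopper2 in the frame of tub between -0.01 and 0.075 m and x of stopper3 in the frame of tub between -0.093 and 0.093 m and y of stopper3 in the frame of tub between -0.078 and 0.078 m and z of stopper3 in the frame of tub between -0.01 and 0.075 m and x of stopper4 in the frame of tub between -0.093 and 0.093 m and y of stopper4 in the frame of tub between -0.078 and 0.078 m and z of stopper4 in the frame of tub between -0.01 and 0.075 m), for 0.2 s.
At the end, for the whole second after the job is handed in: The fingers hold the tray with its underside more than 190 mm above the bench, tilted less than 0.12 rad (7 degrees), slower than 30 mm/s and 0.15 rad/s, not touching the tub; all five stoppers lie inside the tub, which stands flat within 30 mm of its first place (all of step 2 and height (world z) of tray above 0.19 m and angle between tray's own z axis and vertical below 0.12 rad and linear speed of tray below 0.03 m/s and angular speed of tray below 0.15 rad/s and contact force between the fingers and tray above 0.5 N and contact force between tray and tub below 0.1 N and angle between tub's own z axis and vertical below 0.05 rad and distance of tub from where it was at the start of the episode below 0.03 m); the arm keeps its last pose, push and grip.
It fails at once if the tub is shoved more than 40 mm (distance of tub from where it was at the start of the episode above 0.04 m).
It fails at once if the beaker is moved more than 30 mm (distance of beaker from where it was at the start of the episode above 0.03 m).
It fails at once if the book is moved more than 30 mm (distance of book from where it was at the start of the episode above 0.03 m).
It fails at once if the brush is moved more than 30 mm (distance of brush from where it was at the start of the episode above 0.03 m).
It fails at once if the bottle is moved more than 30 mm (distance of flask from where it was at the start of the episode above 0.03 m).
It also fails if it takes over 58 s, if anything falls off the work surface, if the arm or the gripper's body presses on something with over 40 N, if the wrist force passes 120 N, or if a joint passes its speed limit or range.

## Working session

There is one attempt and no reset: what is moved stays moved. The work goes in short steps, each a Python script; the robot and the scene stay as the last script left them, time stands still between calls to the robot, and variables do not carry over. Pictures are saved under pics/ and viewed, about 8 in all and at most 12, crops included, and the job is handed in when it is done.

```bash
mkdir -p pics; python3 - <<'E'
from station import r
import cv2,pickle
for n in("scene","side"):
    s=r.snapshot(n);cv2.imwrite(f"pics/{n}0.png",s["frame"][:,:,::-1]);pickle.dump(s,open(f"{n}0.pkl","wb"))
    print(n,s["fx"],s["fy"],s["cx"],s["cy"],s["R"],s["t"])
print(r.sense())
E
```

```text
scene 377.3544737900851 377.3544737900851 319.6008112827556 205.86030737425037 [[ 0.80049965  0.59926498 -0.00904392]
 [ 0.41165687 -0.56073431 -0.7184119 ]
 [-0.43559033  0.57136548 -0.69555917]] [-0.39501535 -0.14071102  1.31913668]
side 475.4650843329709 475.4650843329709 316.1334896373798 203.94801091366543 [[ 0.77923384 -0.62673024 -0.0019562 ]
 [-0.31615801 -0.39039056 -0.86466139]
 [ 0.54114576  0.67439188 -0.50235133]] [-0.37668588  0.2295521   1.10526822]
{'clock': 0.1, 'joints': array([-6.65596809e+01,  5.25889899e+00,  7.05750177e+01,  1.14732924e-03,
        1.04265839e+02, -3.24850636e+00]), 'joint_vel': array([ 0.08132561, -0.06298487, -0.10116009, -0.06061502,  0.01046563,
       -0.01654299]), 'joint_torque': array([ 1.49014588e-03, -4.47857988e+01, -4.07569706e+01,  6.99706329e-02,
        2.84580613e-02, -1.09637429e-04]), 'tcp_pos': array([ 0.26951158, -0.5361244 ,  0.40361821]), 'orientation': array([-1.79900467e+02, -6.76349794e-03,  2.66891013e+01]), 'contact_force': array([0.86515613, 0.53985334, 0.20762854]), 'torque': array([-0.01905886, -0.01765359,  0.04975903]), 'opening': 0.08755629113893457}
```

View pics/scene0.png

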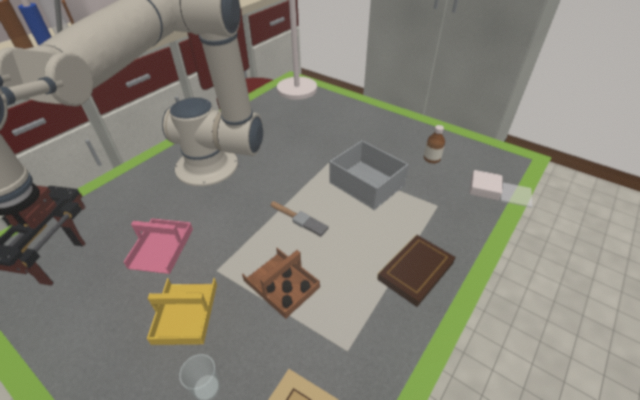

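View pics/side0.png

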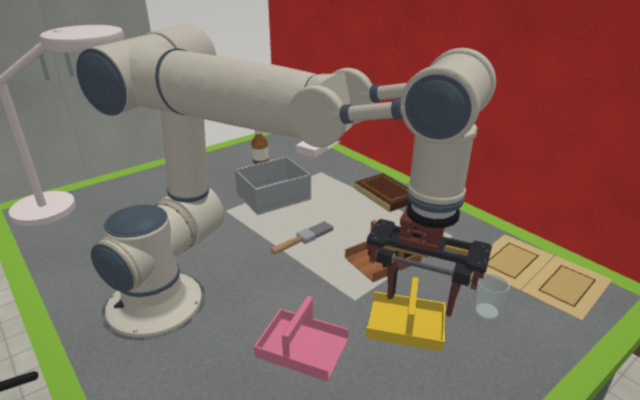

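The scene view shows the wooden tray with stoppers at about (283,280), the tub at (368,173), the brush at (300,217), the book at (417,268), the bottle at (435,147) and the beaker at (198,375). In the side view the gripper covers part of the tray. Next I'll enlarge the scene view and get rough positions.

```bash
cat > h.py <<'E'
import numpy as np,cv2
from scipy.spatial.transform import Rotation as Ro
def plane(s,uv,z):
    uv=np.atleast_2d(np.array(uv,float)); R=np.array(s["R"]);t=np.array(s["t"])
    d=np.c_[(uv[:,0]-s["cx"])/s["fx"],(uv[:,1]-s["cy"])/s["fy"],np.ones(len(uv))]@R
    c=-R.T@t
    return c+d*((z-c[2])/d[:,2])[:,None]
def proj(s,X):
    p=np.atleast_2d(X)@np.array(s["R"]).T+np.array(s["t"])
    return p[:,:2]/p[:,2:]*[s["fx"],s["fy"]]+[s["cx"],s["cy"]]
E
python3 - <<'E'
import pickle,cv2
from h import *
np.set_printoptions(precision=3,suppress=True)
s=pickle.load(open("scene0.pkl","rb"))
f=s["frame"][:,:,::-1]
cv2.imwrite("pics/crop.png",cv2.resize(f[130:330,225:470],None,fx=3,fy=3,interpolation=cv2.INTER_CUBIC))
print("tray",plane(s,[283,280],.01),"tub rim",plane(s,[[330,165],[365,145],[407,163],[374,184]],.09))
print("brush",plane(s,[[273,206],[326,230]],.01),"book",plane(s,[417,265],.03),"bottle",plane(s,[434,160],0),"beaker",plane(s,[205,388],0))
E
```

```text
tray [[ 0.533 -0.209  0.01 ]] tub rim [[0.413 0.163 0.09 ]
 [0.444 0.318 0.09 ]
 [0.6   0.312 0.09 ]
 [0.569 0.166 0.09 ]]
brush [[ 0.331 -0.021  0.01 ]
 [ 0.52  -0.005  0.01 ]] book [[0.79  0.021 0.03 ]] bottle [[0.626 0.497 0.   ]] beaker [[ 0.573 -0.503  0.   ]]
```

View pics/crop.png

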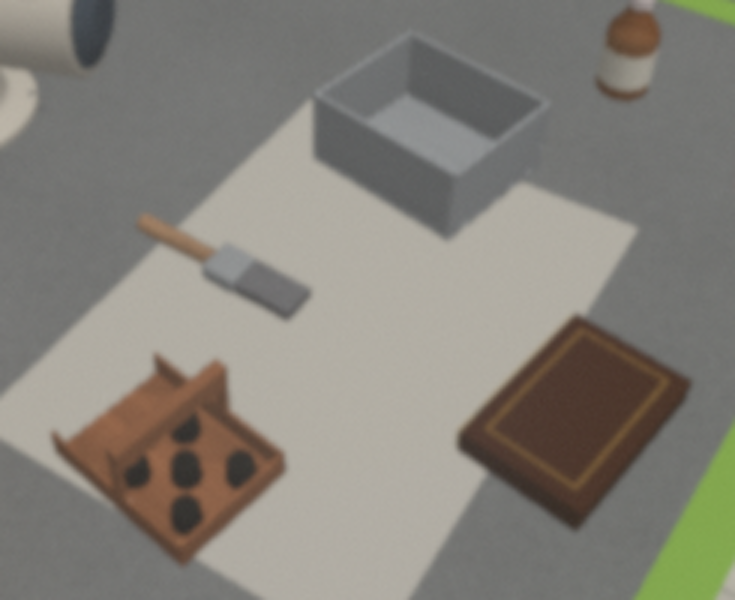

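The crop shows the tray mouth facing up-left, towards the robot. The bar top runs from about (112,455) to (222,362), and all five stoppers lie behind or under the bar. The tub rim corners are at crop (315,96), (413,33), (548,103) and (455,175).

```bash
python3 - <<'E'
import pickle,cv2
from h import *
from station import r
np.set_printoptions(precision=3,suppress=True)
s=pickle.load(open("scene0.pkl","rb"))
c=lambda a:np.array(a)/3.+[225,130]
tub=plane(s,c([[315,96],[413,33],[548,103],[455,175]]),.09)
print(tub,tub.mean(0),np.linalg.norm(np.roll(tub,-1,0)-tub,axis=1))
b=plane(s,c([[112,455],[222,362]]),.088);print("bar",b)
m=b.mean(0);d=b[1]-b[0];d/=np.linalg.norm(d)   # bar dir
x=np.array([-d[1],d[0]]); x=x if x@m[:2]<0 else -x   # mouth dir
print("mouth dir",x,np.degrees(np.arctan2(x[1],x[0])))
for sg in(1,-1):
    yv=x*sg; yaw=np.degrees(np.arctan2(yv[1],yv[0]))+90 # tool y=Rz(yaw)Rx(180) y = Rz(yaw)(-y)
    yaw=(yaw+180)%360-180
    p=[m[0],m[1],0.42]
    q=r.inverse_kinematics(p,[180,0,yaw]);print(sg,yaw,q)
    if q is not None and sg==1: Q=(p,yaw,q)
q1=r.inverse_kinematics(*[[tub[:,0].mean(),tub[:,1].mean(),.5],[180,0,yaw]]);print(q1)
E
```

```text
[[0.404 0.175 0.09 ]
 [0.425 0.333 0.09 ]
 [0.605 0.307 0.09 ]
 [0.585 0.154 0.09 ]] [0.505 0.242 0.09 ] [0.159 0.182 0.155 0.182]
bar [[ 0.539 -0.278  0.088]
 [ 0.549 -0.157  0.088]]
mouth dir [-0.996  0.085] 175.12380870968101
1 -94.87619129031896 None
-1 85.12380870968104 [-25.143   3.215  71.056   0.    105.729 -20.267]
[ 22.142   1.397  64.705  -0.    113.897  27.018]
```

```bash
python3 - <<'E'
import pickle,cv2
from h import *
from station import r
r.reach([.544,-.217,.42],[180,0,85.1])
for n in("wrist","side"):
    s=r.snapshot(n);pickle.dump(s,open(f"{n}1.pkl","wb"));cv2.imwrite(f"pics/{n}1.png",s["frame"][:,:,::-1])
    if n=="wrist":print(s["fx"],proj(s,[[.544,-.217,.088],[.54,-.278,.088],[.549,-.157,.088]]))
print(r.sense()["clock"])
E
```

```text
275.8971382026525 [[319.43438396 190.30046396]
 [320.45380765 239.87116993]
 [319.2986573  136.67324364]]
1.75
```

View pics/wrist1.png

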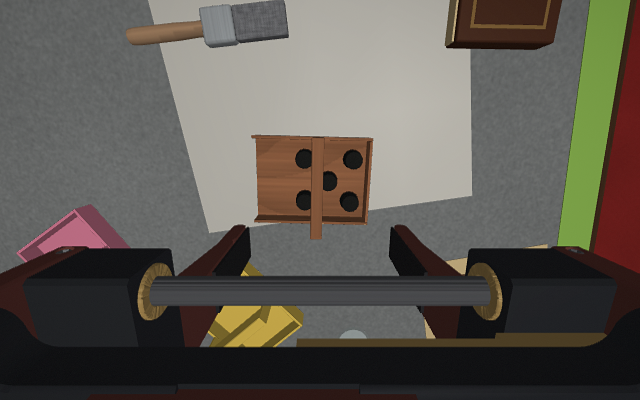

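The wrist view shows the tray from above, mouth to the left. The bar runs vertically from about (317,138) to (316,239), close to where I predicted it. I'll enlarge the view to measure it.

```bash
python3 - <<'E'
import pickle,cv2
from h import *
s=pickle.load(open("wrist1.pkl","rb"));f=s["frame"][:,:,::-1]
cv2.imwrite("pics/w1z.png",cv2.resize(f[125:245,245:385],None,fx=5,fy=5,interpolation=cv2.INTER_CUBIC))
E
```

```text
(no output)
```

View pics/w1z.png

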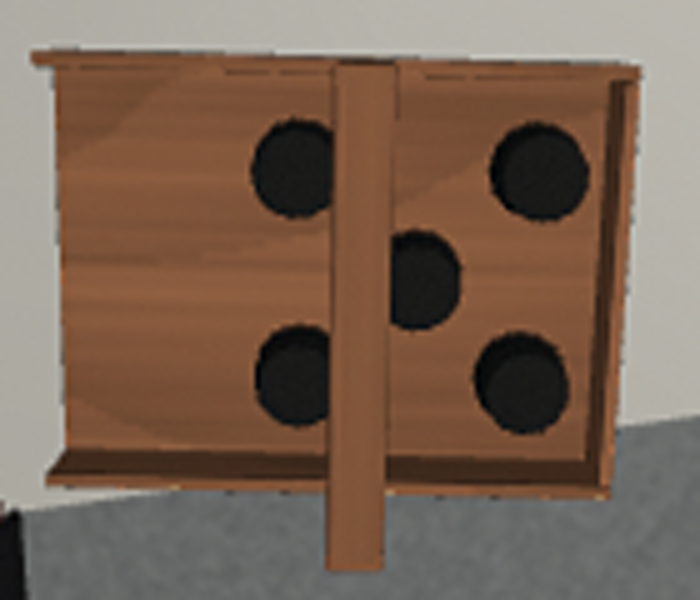

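The bar top's corners in the crop are (334,64), (397,64), (327,571) and (385,571).

```bash
python3 - <<'E'
import pickle
from h import *
from station import r
np.set_printoptions(precision=4,suppress=True)
s=pickle.load(open("wrist1.pkl","rb"))
c=plane(s,(np.array([[334,64],[397,64],[385,571],[327,571]])+.5)/5-.5+[245,125],.088)
print(c,np.linalg.norm(np.roll(c,-1,0)-c,axis=1))
m=c.mean(0);d=(c[0]+c[1]-c[2]-c[3])[:2]
yaw=np.degrees(np.arctan2(d[1],d[0])); print(m,yaw)   # tray y axis is -d ; tool x along d
print(r.inverse_kinematics([m[0],m[1],.075+.163],[180,0,yaw]))
# tray wall corners at z=.03
print(plane(s,(np.array([[48,484],[640,70],[607,490]])+.5)/5-.5+[245,125],.03))
# pour IK
tub=np.array([.505,.242]);a=np.radians(172.5);mv=np.array([np.cos(a),np.sin(a),0]);z=np.array([0,0,1.])
for th in(0,20,40,60,75):
  for off in(-.03,0,.03):
    t=np.radians(th); X=np.cos(t)*mv-np.sin(t)*z; Z=np.sin(t)*mv+np.cos(t)*z
    mouth=np.r_[tub,.125]+off*mv if th>30 else np.r_[tub,.2]+mv*.05
    h=mouth-.088*X+.071*Z; tcp=h+.163*Z
    Rm=np.c_[np.cross(-X,-Z),-X,-Z]
    e=Ro.from_matrix(Rm).as_euler("xyz",degrees=True)
    print(th,off,tcp,e,r.inverse_kinematics(tcp,e))
E
```

```text
[[ 0.5403 -0.157   0.088 ]
 [ 0.5541 -0.1582  0.088 ]
 [ 0.5415 -0.2767  0.088 ]
 [ 0.5276 -0.2756  0.088 ]] [0.0139 0.1192 0.014  0.1192]
[ 0.5409 -0.2169  0.088 ] 83.90393020859908
[-25.1961   4.382   88.3455   0.      87.2725 -19.1001]
[[ 0.4475 -0.2659  0.03  ]
 [ 0.618  -0.1664  0.03  ]
 [ 0.6043 -0.281   0.03  ]]
0 -0.03 [0.5427 0.237  0.434 ] [180.    0.   82.5] [ 20.3043   4.4707  68.32    -0.     107.2093  27.8043]
0 0 [0.5427 0.237  0.434 ] [180.    0.   82.5] [ 20.3043   4.4707  68.32    -0.     107.2093  27.8043]
0 0.03 [0.5427 0.237  0.434 ] [180.    0.   82.5] [ 20.3043   4.4707  68.32    -0.     107.2093  27.8043]
20 -0.03 [0.4581 0.2482 0.45  ] [160.    0.   82.5] [ 28.4005 -13.2588  84.5494 -11.5783  92.236   33.767 ]
20 0 [0.4581 0.2482 0.45  ] [160.    0.   82.5] [ 28.4005 -13.2588  84.5494 -11.5783  92.236   33.767 ]
20 0.03 [0.4581 0.2482 0.45  ] [160.    0.   82.5] [ 28.4005 -13.2588  84.5494 -11.5783  92.236   33.767 ]
40 -0.03 [0.4525 0.2489 0.3608] [140.   -0.   82.5] [ 32.7613 -20.9986 102.7775 -26.6348  67.9179  43.6513]
40 0 [0.4227 0.2528 0.3608] [140.   -0.   82.5] [ 35.4621 -24.5032 105.3912 -27.8     69.9314  45.7591]
40 0.03 [0.393  0.2567 0.3608] [140.   -0.   82.5] [ 38.4539 -27.8771 107.7864 -29.0297  72.196   48.0097]
60 -0.03 [0.3775 0.2588 0.3182] [120.    0.   82.5] [ 44.536  -32.6896 119.8285 -52.3913  59.5273  66.0092]
60 0 [0.3477 0.2627 0.3182] [120.    0.   82.5] [ 48.4678 -35.7729 121.7646 -53.4181  63.3498  67.6628]
60 0.03 [0.318  0.2666 0.3182] [120.    0.   82.5] [ 52.7687 -38.5332 123.4245 -54.5078  67.4641  69.4582]
75 -0.03 [0.3332 0.2646 0.2706] [105.    0.   82.5] [ 52.9662 -35.247  130.4989 -75.7045  60.1433  87.447 ]
75 0 [0.3035 0.2685 0.2706] [105.    0.   82.5] [ 57.646  -37.8415 132.0442 -75.3958  64.9214  87.6143]
75 0.03 [0.2737 0.2724 0.2706] [105.    0.   82.5] [ 62.6612 -39.9127 133.2363 -75.2403  69.9851  88.0672]
```

The bar measures 14.0 x 119 mm, centred at (0.541,-0.217) with yaw 83.9°, so the geometry is consistent and the pour poses are reachable. Now I'll grasp and lift.

```bash
python3 - <<'E'
import cv2,pickle
from h import *
from station import r
np.set_printoptions(precision=3,suppress=True)
o=[180,0,83.9]
r.reach([.541,-.217,.33],o)
r.servo_line([.541,-.217,.238],o,.1)
r.grab(50); r.wait(.3)
print(r.sense()["opening"],r.sense()["contact_force"],r.sense()["clock"])
r.servo_line([.541,-.217,.34],o,.06); r.wait(.5)
print(r.sense()["opening"],r.sense()["contact_force"],r.sense()["tcp_pos"],r.sense()["clock"])
a=[]
for n in("scene","wrist"):
    s=r.snapshot(n);f=s["frame"][:,:,::-1]; a.append(f); pickle.dump(s,open(f"{n}2.pkl","wb"))
cv2.imwrite("pics/lift.png",np.vstack([cv2.resize(a[0],(480,300)),cv2.resize(a[1],(480,300))]))
E
```

```text
0.01365539342693675 [-2.671  0.486  0.964] 4.6917
0.013734006505423977 [ 0.621 -0.424 -4.951] [ 0.541 -0.217  0.34 ] 7.0417
```

View pics/lift.png

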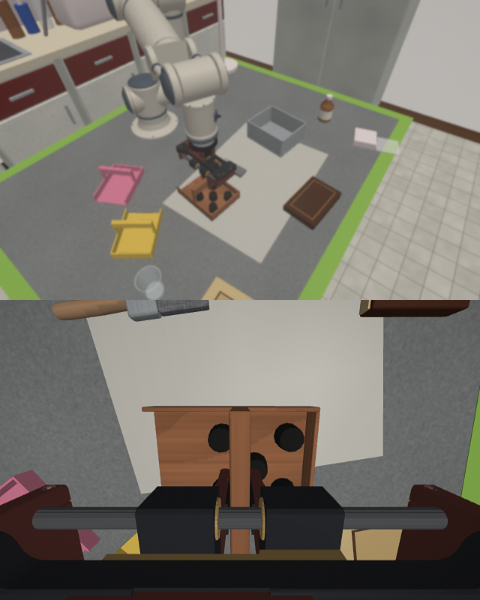

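The tray is lifted and level: opening 13.7 mm, stoppers in place, bystanders untouched. Now I'll carry it to the tub and tip it, with the mouth held just above the rim and 40 mm beyond the tub centre.

```bash
cat >> h.py <<'E'
MV=np.array([np.cos(np.radians(172.5)),np.sin(np.radians(172.5)),0]);ZV=np.array([0,0,1.]);TUB=np.array([.505,.242])
def pour(th,off,z):   # TCP pose with tray tilted th, mouth at tub centre+off*MV, height z
    t=np.radians(th); X=np.cos(t)*MV-np.sin(t)*ZV; Z=np.sin(t)*MV+np.cos(t)*ZV
    tcp=np.r_[TUB,z]+off*MV-.088*X+.234*Z
    return tcp,Ro.from_matrix(np.c_[np.cross(X,Z),-X,-Z]).as_euler("xyz",degrees=True)
E
python3 - <<'E'
import cv2
from h import *
from station import r
r.servo_line([.541,-.217,.44],[180,0,83.9],.12)
p,o=pour(0,.04,.206); r.servo_line(p,o,.16)
print(r.sense()["opening"],r.sense()["clock"])
p,o=pour(20,-.02,.16); r.servo_line(p,o,.1)
a=[]
for th in range(24,62,2):
    p,o=pour(th,-.04,.118); r.servo_line(p,o,.1)
    if th in(36,46): a.append(r.snapshot("scene")["frame"])
r.wait(.6)
a.append(r.snapshot("scene")["frame"]); a.append(r.snapshot("side")["frame"])
a=[i[:,:,::-1] for i in a]
c=[cv2.resize(i[90:290,240:500],(390,300)) for i in a[:3]]+[cv2.resize(a[3],(390,300))]
cv2.imwrite("pics/pour.png",np.vstack([np.hstack(c[:2]),np.hstack(c[2:])]))
print(r.sense()["opening"],r.sense()["contact_force"],r.sense()["clock"])
E
```

```text
0.013720183125368405 11.1083
0.013409608573925168 [-0.03735865  0.20500486 -2.99821426] 17.525
```

View pics/pour.png

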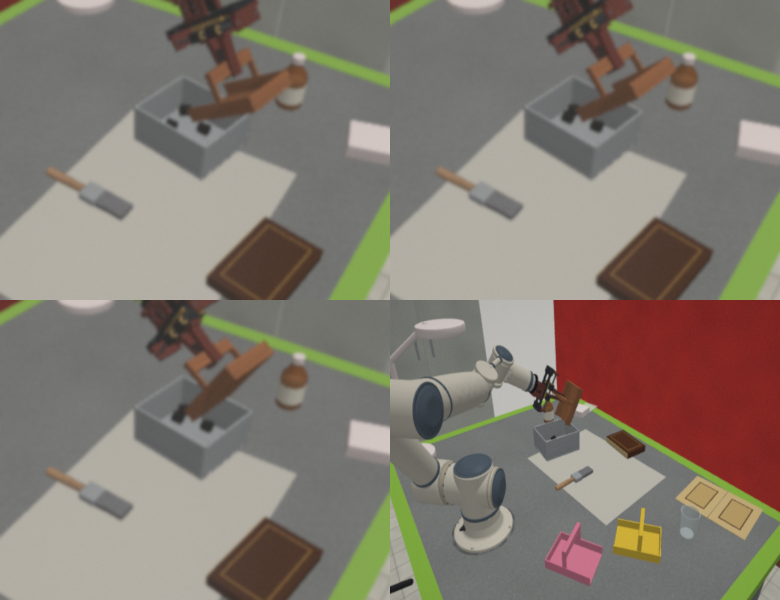

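At 36° tilt three or more stoppers were already in the tub, and the tub and bystanders haven't moved. I'll raise the tray, level it, move it aside and check both the tub and the tray.

```bash
python3 - <<'E'
import cv2,pickle
from h import *
from station import r
p,o=pour(60,-.04,.20); r.servo_line(p,o,.12)
for th in(45,30,15,0):
    p,o=pour(th,0,.25); r.servo_line(p,o,.15)
p,o=pour(0,0,.25); p[1]-=.28; r.servo_line(p,o,.15); r.wait(.5)
a={}
for n in("scene","side","wrist"):
    s=r.snapshot(n);pickle.dump(s,open(f"{n}3.pkl","wb"));a[n]=s["frame"][:,:,::-1]
c=[cv2.resize(a["scene"][110:230,300:450],(400,320),interpolation=cv2.INTER_CUBIC),cv2.resize(a["side"][140:240,210:340],(400,320),interpolation=cv2.INTER_CUBIC)]
c2=[cv2.resize(a["scene"],(400,250)),cv2.resize(a["wrist"],(400,250))]
cv2.imwrite("pics/after.png",np.vstack([np.hstack(c),np.hstack(c2)]))
q=r.sense();print(q["opening"],q["contact_force"],q["tcp_pos"],q["orientation"],q["clock"])
E
```

```text
0.013732287941532596 [ 0.57785552  0.70045779 -3.6307305 ] [ 0.59225286 -0.04950936  0.48399521] [1.79999287e+02 5.78591000e-04 8.24971505e+01] 23.5
```

View pics/after.png

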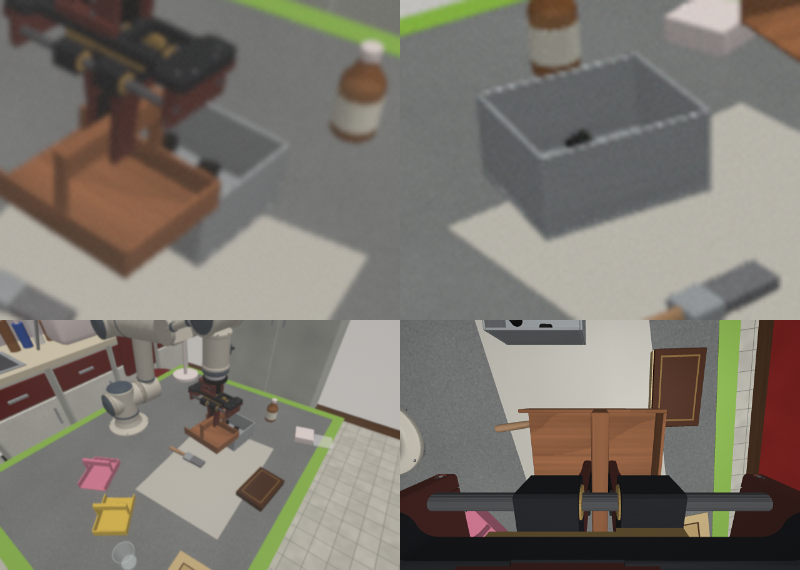

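The tray looks empty and level, but from this pose it hides most of the tub. I'll move it further away to count the stoppers.

```bash
python3 - <<'E'
import cv2,pickle
from h import *
from station import r
p,o=pour(0,0,.25); p[0]-=.03;p[1]=-.22; r.servo_line(p,o,.15); r.wait(.5)
s=r.snapshot("scene");f=s["frame"][:,:,::-1];pickle.dump(s,open("scene4.pkl","wb"))
c=[cv2.resize(f[130:210,320:420],(500,400),interpolation=cv2.INTER_CUBIC),cv2.resize(f,(500,312))[:200]]
cv2.imwrite("pics/tub.png",np.vstack(c))
q=r.sense();print(q["opening"],q["contact_force"],q["clock"])
E
```

```text
0.013771587085983823 [-0.28106282 -0.52637072 -4.23470459] 25.3583
```

View pics/tub.png

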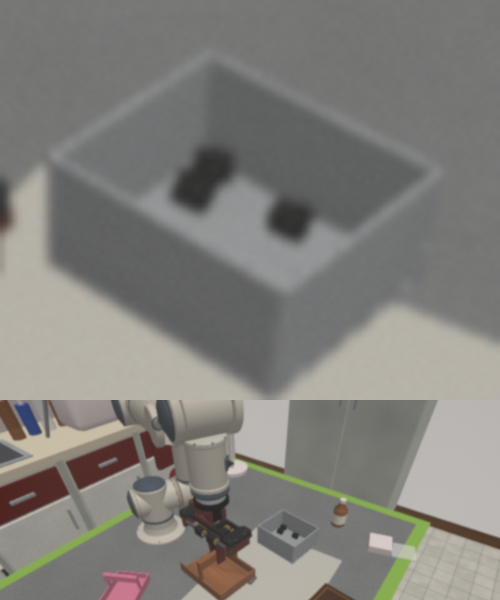

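I can see three stoppers; the near wall could hide two more. The wrist camera can look in from above without the tray blocking it, so I'll compute a pose for that.

```bash
python3 - <<'E'
import pickle
from h import *
from station import r
s=pickle.load(open("wrist3.pkl","rb"));R=np.array(s["R"]);C=-R.T@np.array(s["t"])
print("cam",C,"fwd",R[2])
fl=np.array([[TUB[0]+a*.08,TUB[1]+b*.065,.015] for a in(-1,1) for b in(-1,1)])
b0=np.array([.592,-.0495,.484])
for y in(.03,.06,.09,.12):
  for z in(.484,.53,.56):
    p=np.array([.56,y,z]); print(y,z,proj(s,fl-(p-b0)).round().tolist(),r.inverse_kinematics(p,[180,0,82.5]) is not None)
E
```

```text
cam [0.60153531 0.01630907 0.46377429] fwd [-0.0326986  -0.24310685 -0.96944822]
0.03 0.484 [[219.0, 90.0], [199.0, -8.0], [323.0, 75.0], [311.0, -25.0]] True
0.03 0.53 [[228.0, 94.0], [211.0, 6.0], [323.0, 81.0], [312.0, -9.0]] True
0.03 0.56 [[234.0, 96.0], [218.0, 14.0], [323.0, 84.0], [313.0, 0.0]] True
0.06 0.484 [[223.0, 110.0], [204.0, 16.0], [326.0, 96.0], [314.0, -1.0]] True
0.06 0.53 [[232.0, 112.0], [215.0, 28.0], [325.0, 100.0], [315.0, 13.0]] True
0.06 0.56 [[237.0, 114.0], [222.0, 34.0], [325.0, 102.0], [315.0, 20.0]] True
0.09 0.484 [[227.0, 130.0], [208.0, 39.0], [328.0, 117.0], [317.0, 23.0]] True
0.09 0.53 [[236.0, 130.0], [219.0, 48.0], [327.0, 118.0], [317.0, 34.0]] True
0.09 0.56 [[241.0, 130.0], [226.0, 53.0], [327.0, 119.0], [317.0, 40.0]] True
0.12 0.484 [[231.0, 149.0], [213.0, 61.0], [330.0, 136.0], [320.0, 46.0]] True
0.12 0.53 [[239.0, 148.0], [223.0, 68.0], [329.0, 136.0], [320.0, 55.0]] True
0.12 0.56 [[244.0, 147.0], [229.0, 72.0], [329.0, 136.0], [320.0, 59.0]] True
```

```bash
python3 - <<'E'
import cv2,pickle
from h import *
from station import r
r.servo_line([.56,.09,.53],[180,0,82.5],.16); r.wait(.6)
s=r.snapshot("wrist");f=s["frame"][:,:,::-1]
cv2.imwrite("pics/tubtop.png",np.vstack([cv2.resize(f[10:150,190:370],(720,560))]))
q=r.sense();print(q["opening"],q["contact_force"],q["clock"],abs(q["joint_vel"]).max())
E
```

```text
0.013867414643236249 [-0.96839397  0.42479592 -3.60557417] 28.1167 0.09990194197492022
```

View pics/tubtop.png

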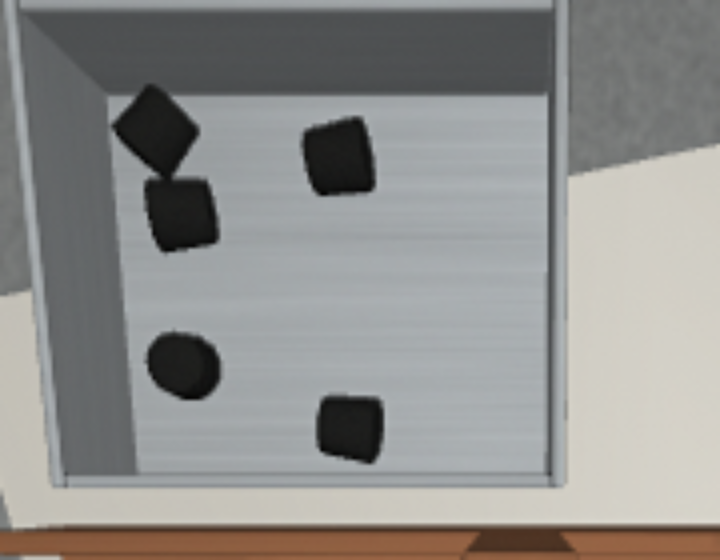

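All five stoppers lie in the tub. The tray is held level and still with its underside at about 0.29 m.

```bash
python3 -c "
from station import r
r.wait(.3);q=r.sense();print(q['opening'],q['tcp_pos'],q['orientation'],q['clock']);r.hand_in()"
```

```text
0.01380455691656032 [0.56000244 0.09003905 0.52999753] [ 1.79999901e+02 -1.58786980e-03  8.25042625e+01] 28.4167
the job is handed in; nothing more can be done
```

I gripped the tray by its handle at 50 N, carried it level to the tub and tipped it to 60° with the mouth just above the rim. I then turned it level again and handed in while holding it up, at 28.4 s on the clock.

**Last checks:**
- **Stoppers:** the last wrist picture shows all five in the tub. An earlier scene picture showed only three, because the near wall hid the other two.
- **Tray:** it was empty in the pictures after pouring. At hand-in it was held level and still, with its underside at about 0.29 m and a grip opening of 13.8 mm. The tilt and height come from the tool pose, assuming no slip in the grip.
- **Tub and bystanders:** the tub, book, brush and bottle looked unmoved in the pictures. I did not measure their displacement. The beaker showed no movement after the pour but was out of the later views, and the arm did not go near it.

No check failed. The wrist-force readings varied by about 0.6 N with the tray empty, so I did not use them to confirm that the stoppers were out.

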